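Set and lock the filter-holder clamp

TASK

One of the two bar clamps on the lab bench holds a round steel filter holder under its bar. On that clamp, first turn the wing nut clockwise until its wing lies in line with the two black ribs on its plate, which sets the right lock force, and then flip its cam lever down flat to lock it. Leave the empty clamp's lever as it is.

Things in the scene. Friction and masses are not known exactly. Their poses are not given: they have to be found in the camera images.
- clamp_nut (a joint): Wing nut of the loaded clamp (steel filter holder, a disc 82 mm wide, 22 high with two spouts, under its bar), rad. 0 = wing in line with the two black ribs beside it; grows clockwise seen from above. Starts at -1.3 to -0.6, range -1.5 to 0.6: it can be overtightened. Stiff by friction (about 0.1 N m), stays where left; the lever does not move it.
- clamp_nut_grip (a point): Grip point on the nut's vertical axis, 96 mm above the bench. The steel wing is an upright bar 50 mm long, 9 thick, 30 high, from 19 mm below this point to 11 above. Frame turns with it: x along the wing, y across its thickness, z up. Plate below: 120 x 54 mm, top at 68 mm; ribs 28 x 8 x 3 mm on it, centred 44 mm from the axis, along the clamp's fore-and-aft line.
- clamp_lever (a joint): Cam lever of the loaded clamp, rad. 0 = shut: lying level, at its end stop; grows as it rises, 1.57 = upright. Starts at 1.35 to 1.75, range 0 to 1.9. Stiff by friction (about 0.2 N m), stays where left. Shut, it points to the robot side, square to the bar.
- clamp_lever_grip (a point): Grip point in the steel lever, 82 mm from its hinge axis. Lever: bar 16 mm wide, 10 thick, its rounded end 96 mm out. Frame turns with it: y along the level hinge axis (across the 16 mm), -x from hinge to free end, z up when shut. The hinge, 82 mm along +x, is 78 mm above the bench, 120 mm from the nut's axis, at the bar's other end.
- spare_lever_grip (a point): The same point on the cam lever of the other clamp, which is alike but has an empty seat under its bar. Do not move this lever.
There are look-alikes about, which are no part of the job. Leave any red look-alike of the part that bears clamp_nut alone.

How it is judged:
By the outcome, as a careful person would: the job done as asked, in the order asked, and still so for the second after the job is handed in, with the robot touching nothing.
It also fails if it takes over 48 s, if anything falls off the work surface, if the arm or the gripper's body presses on something with over 40 N, if the wrist force passes 120 N, or if a joint passes its speed limit or range.

ROBOT

A 6-joint arm with a two-finger parallel gripper is mounted at the origin on the work surface. World frame = base frame: x ahead of the robot, y to its left, z up, the work surface at z = 0. Lengths are in m, angles in rad, forces in N, time in s.
With the tool pointing down it reaches from about 0.275 to 0.85 m from the base axis. Payload 5.2 kg.
Tool frame: the origin (TCP) lies at the very end of the fingers, on their centre line; the grasp point (between the pads) lies arm.grasp_offset behind it (arm.grasp_offset is the distance from the TCP to the grasp point, in m); x points along the fingers, z is the direction in which the jaws open and shut, and the axes are right-handed (so a half turn about x gives the same grasp; the last joint's range is limited). The gripper opens to 85 mm and grips with 20 to 120 N. Pads are 22 mm wide; open, the fingers measure 114 mm over their backs; the gripper's body (76 mm by 85 mm) begins 54 mm behind the grasp point. The pads swing forward as they close: fully open they stand 13 mm farther back than shut.
Start: joints at [-1.547, 0.259, 1.535, -0, 1.348, -0.203], TCP at [0.124, -0.536, 0.202] pointing down, gripper open.
Joint ranges: [-3.14, 3.14], [-0.91, 2.08], [0.19, 2.58], [-1.22, 4.36], [0.22, 2.71], [-3.12, 3.12]. Speed limits (rad/s): [2.57, 2.57, 3.14, 3.14, 3.14, 3.14].

INTERFACE

Orientations are given as a unit quaternion [w, x, y, z].
In Python, from rig import arm gives the robot as it stands.
- The arm moves only by the shell command python3 -m handwheel 'ROWS' [FORCE]. ROWS is JSON, a list of rows, each a list of 3 entries, a list of its own where there are three numbers: the closure, from 0 (fully open) to 1 (shut), then the shift along the world's x, y, z in m, then the turn about the world's z in degrees. A call has 1 to 5 rows; each row shifts and turns the commanded pose from where the row before left it; what a row does not reach is not made up. A row lasts 1/10 s, in which the tool goes at most 50 mm and 8.59 degrees, less where a joint would pass 70% of its speed; a pose out of reach is approached as far as the arm can. A call is refused whole if a number of a shift passes 0.05 or a number of a turn 8.59, either way. A call with a gripper value outside its range is refused whole. The fingers move at their own pace and stop on an object; FORCE is the grip in N (left out, the last holds). Time passes only in rows, so rows that do not move let the fingers close. It gives the time, the measured TCP pose, the force and the opening at its end, in the units of the state.
- arm.sense(): the state, without advancing time (a new reading comes with each control period).
- arm.camera(name): name is "scene" or "top" or "wrist"; returns the picture (384x512x3 uint8, red, green, blue); there is no depth.
- arm.camera_params(name): a dict with "K" (3x3 intrinsics, pixels), "D" ([k1, k2, p1, p2, k3] as OpenCV has them; the pictures are not rectified), "rvec" (rotation vector, rad) and "tvec" (3), from world to camera coordinates, as OpenCV has them; the wrist camera has in their place "tool_from_camera" (4x4, takes a point from camera to tool coordinates, whose origin is the TCP and whose axes are the tool frame's). Camera axes: x right, y down, z forward; pixel columns grow to the right and rows downward; lengths in m; the calibration is good to about 2 mm. A picture is of the moment at which its call begins: read the wrist's pose just before it. camera_params takes no time and is no camera call.
- arm.job_done(): hands the job in, once; it reports no verdict.
Trained networks look in the newest picture that a camera, given by its name, has taken for a name from the list of things; names that differ only in an ending like _2 or _b are one class to them, and where a whole thing is asked for, a point or a joint stands for the part that bears it (a point fixed in the world has none). Each returns a list of dicts, best first, with "score" (0 to 1); they miss things now and then, are a little off and sometimes report something else, mostly with a low value. They report only what shows in the picture. A call takes as long as a camera call. They do not tell look-alikes from the thing itself.
- arm.boxes_of(camera, thing): "location" ([x, y, z] in m, in world coordinates, good to about 4 mm: the middle of the surface that is visible of it).
- arm.silhouettes(camera, thing): "mask" (384x512 bool, what is visible of it).
- arm.spot_point(camera, thing): "location" ([x, y, z] in m, in world coordinates, good to about 4 mm: a listed point, or the origin of a listed thing).
The state is a dict: "t": time; "qpos": joint angles; "dq": joint speeds; "tau": joint torques, N m; "tool_pos": TCP position; "ee_rot": TCP orientation; "contact_force": force on the tool from outside, world axes, zero at the start; "ft_torque": the same for the moment, N m; "gripper_width": opening from 0.0 (shut) to 1.0 (fully open).
Only numpy, scipy, OpenCV 4.12 (cv2) and the standard library are available. Lean on these libraries where they do the work, as an engineer would, in place of code of your own. Each camera call takes 0.05 s, during which the arm holds its last target. There are 200 camera calls.

## Working session

There is one attempt and no reset: what is moved stays moved. The work goes in short steps, Python scripts to look and compute and a shell command to move; the robot and the scene stay as the last step left them, time stands still between calls to the robot, and variables do not carry over. Pictures are saved under pics/ and viewed, about 8 in all and at most 12, crops included, and the job is handed in when it is done.

```bash
mkdir -p pics; cat > h.py <<'E'
import numpy as np,cv2
from rig import arm
def save(im,n): cv2.imwrite('pics/'+n,cv2.cvtColor(im,cv2.COLOR_RGB2BGR))
def proj(cam,P):
    p=arm.camera_params(cam)
    return cv2.projectPoints(np.array(P,float).reshape(-1,3),np.array(p['rvec']),np.array(p['tvec']),np.array(p['K']),np.array(p['D']))[0].reshape(-1,2)
def unproj(cam,uv,z):
    p=arm.camera_params(cam);R=cv2.Rodrigues(np.array(p['rvec'],float))[0];t=np.array(p['tvec'],float).ravel()
    n=cv2.undistortPoints(np.array(uv,float).reshape(-1,1,2),np.array(p['K']),np.array(p['D'])).reshape(-1,2)
    d=np.c_[n,np.ones(len(n))]@R; c=-R.T@t
    return c+d*((z-c[2])/d[:,2])[:,None]
E
python3 - <<'E'
from h import *
s=arm.sense();print(s, arm.grasp_offset)
a=arm.camera('scene');b=arm.camera('top')
save(np.hstack([cv2.resize(a,(400,300)),cv2.resize(b,(400,300))]),'p1.png');save(cv2.resize(b,(800,600)),'top1.png')
for c in('scene','top'):
  for th in('clamp_nut_grip','clamp_lever_grip','spare_lever_grip'):
    for d in arm.spot_point(c,th):print(c,th,round(d['score'],2),np.round(d['location'],3),proj(c,d['location']).round())
E
```

```text
{'t': 0.0, 'qpos': array([-1.54679981e+00,  2.59356825e-01,  1.53611668e+00,  8.37055473e-06,
        1.34797085e+00, -2.02806355e-01]), 'dq': array([ 3.58504335e-05,  8.32695942e-04, -6.71132826e-04,  1.99384544e-03,
       -9.45609154e-04,  6.44639440e-04]), 'tau': array([-4.50864059e-05, -4.46023071e+01, -2.90566492e+01, -2.94951697e-04,
        1.14265326e-02, -2.52608720e-05]), 'tool_pos': array([ 0.12368311, -0.53531137,  0.20115381]), 'ee_rot': array([ 0.55294956,  0.44071379,  0.55378462, -0.43970527]), 'contact_force': array([0.03171034, 0.12288009, 0.33043089]), 'ft_torque': array([-0.04061148,  0.03784854, -0.00105438]), 'gripper_width': 0.9990364904682066} 0.0187
scene clamp_nut_grip 0.75 [ 0.559 -0.129  0.093] [[257. 235.]]
scene clamp_nut_grip 0.66 [ 0.274 -0.184  0.093] [[196. 161.]]
scene clamp_nut_grip 0.43 [ 0.463 -0.376  0.094] [[154. 243.]]
scene clamp_lever_grip 0.63 [ 0.547 -0.248  0.157] [[211. 240.]]
scene clamp_lever_grip 0.59 [ 0.356 -0.469  0.08 ] [[109. 226.]]
scene clamp_lever_grip 0.54 [ 0.148 -0.266  0.075] [[156. 144.]]
scene spare_lever_grip 0.71 [0.607 0.125 0.161] [[356. 198.]]
top clamp_nut_grip 0.48 [ 0.563 -0.134  0.099] [[284. 139.]]
top clamp_nut_grip 0.48 [ 0.464 -0.373  0.096] [[376. 175.]]
top clamp_nut_grip 0.45 [ 0.274 -0.187  0.097] [[308. 249.]]
top clamp_lever_grip 0.79 [ 0.351 -0.471  0.072] [[412. 217.]]
top clamp_lever_grip 0.64 [ 0.154 -0.264  0.08 ] [[338. 294.]]
top clamp_lever_grip 0.44 [ 0.542 -0.25   0.162] [[332. 142.]]
top spare_lever_grip 0.58 [0.61  0.128 0.16 ] [[179. 120.]]
```

View pics/top1.png

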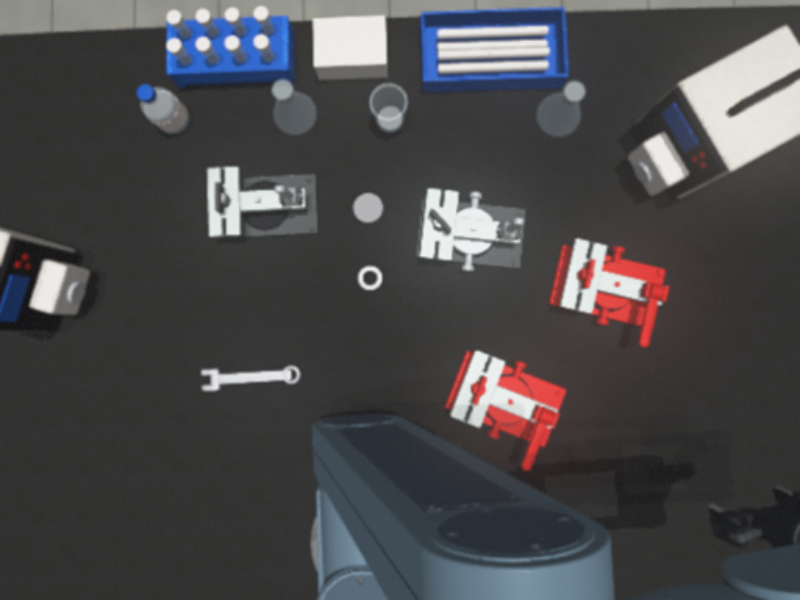

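View pics/p1.png

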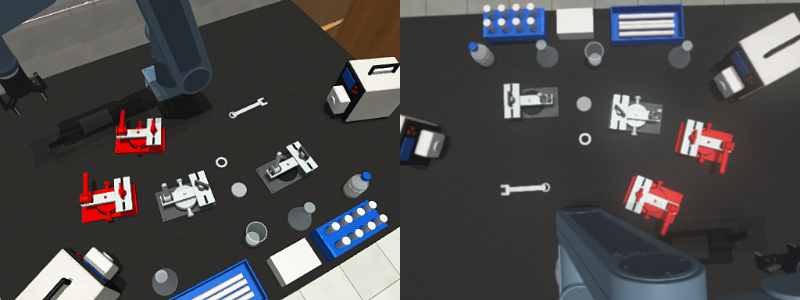

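Four clamps show in the 800x600 top view:
- Red at (610,285) and red at (505,400), the look-alikes.
- Grey at (260,200), which has an empty seat.
- Grey at (472,228), with the bright disc and two spouts under its bar. This is the loaded one.

I'll confirm it in an enlarged crop.

```bash
python3 - <<'E'
from h import *
b=arm.camera('top');a=arm.camera('scene')
print(proj('top',[[.561,-.131,.107],[.561,-.131,.068]]))
save(np.hstack([cv2.resize(b[115:178,260:344],(400,300),interpolation=3),cv2.resize(a[205:283,195:299],(400,300),interpolation=3)]),'p2.png')
for c in('scene','top'):
  (a if c=='scene' else b)
  for d in arm.silhouettes(c,'clamp_nut'):
    m=d['mask'];y,x=np.nonzero(m);print(c,round(d['score'],2),x.mean(),y.mean(),len(x))
    if abs(d['mask'].sum())>5:
      w=unproj(c,np.c_[x,y],.105)[:,:2];C=np.cov(w.T);e,v=np.linalg.eigh(C);print(w.mean(0),np.degrees(np.arctan2(v[1,1],v[0,1])),np.sqrt(e*12))
E
```

```text
[[282.5791579  139.73393754]
 [281.8578299  142.47180239]]
scene 0.67 196.1238095238095 163.94285714285715 105
[ 0.29171695 -0.18806652] 163.17776424085585 [0.01855933 0.05658828]
scene 0.59 257.75 237.5 152
[ 0.57144498 -0.13387342] -145.79207535613085 [0.02540417 0.04468797]
scene 0.58 155.2074074074074 244.45925925925926 135
[ 0.47412316 -0.37421379] 172.81220545423088 [0.02058627 0.04665008]
top 0.62 306.12264150943395 248.88679245283018 106
[ 0.27656774 -0.18245427] 159.75694280543726 [0.01766052 0.03907854]
top 0.43 280.64516129032256 141.6021505376344 93
[ 0.55661375 -0.12590098] -139.56047180769593 [0.01706197 0.03880373]
```

View pics/p2.png

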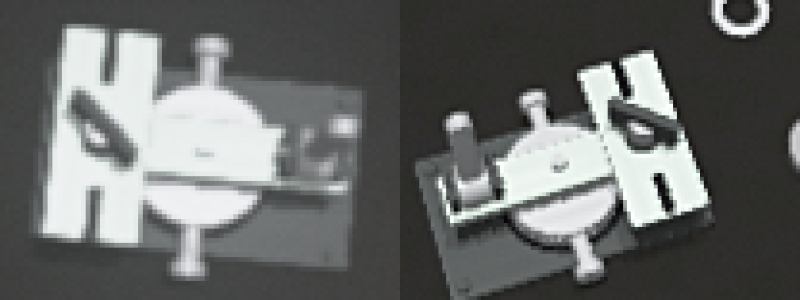

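The loaded clamp is confirmed: in the crop the disc and spouts are under its bar, ribs at crop (115,55) and (92,212), wing from (75,95) to (130,162), and lever upright at (340,130). Next I work out the geometry.

```bash
cat >> h.py <<'E'
from scipy.spatial.transform import Rotation as Ro
def tool():
    s=arm.sense();R=Ro.from_quat(np.roll(s['ee_rot'],-1)).as_matrix();return s,R
def yaw(v): return np.degrees(np.arctan2(v[1],v[0]))
E
python3 - <<'E'
from h import *
f=lambda p:np.array(p)/4.76+[260,115]
r=unproj('top',[f((115,55)),f((92,212))],.071);w=unproj('top',[f((75,95)),f((130,162))],.107)
print('ribs',r,yaw(r[0]-r[1]),r.mean(0),np.linalg.norm(r[0]-r[1]));print('wing',w,yaw(w[0]-w[1]),w.mean(0))
s,R=tool();print('tool\n',R.round(3),'jaw yaw',yaw(R[:,2]));print(arm.camera_params('wrist'))
E
```

```text
ribs [[ 0.60378528 -0.13847321  0.071     ]
 [ 0.51425254 -0.12253407  0.071     ]] -10.094374454525756 [ 0.55901891 -0.13050364  0.071     ] 0.09094046073927561
wing [[ 0.5741563  -0.11361365  0.107     ]
 [ 0.53615579 -0.14251357  0.107     ]] 37.25348796169191 [ 0.55515605 -0.12806361  0.107     ]
tool
 [[ 0.     0.974  0.225]
 [ 0.     0.225 -0.974]
 [-1.     0.    -0.   ]] jaw yaw -77.00399565718268
{'K': array([[283.48165698,   0.        , 256.13109091],
       [  0.        , 283.48165698, 189.4411847 ],
       [  0.        ,   0.        ,   1.        ]]), 'D': array([0.00017216, 0.        , 0.        , 0.        , 0.        ]), 'tool_from_camera': array([[-7.51808131e-04, -3.10371778e-01,  9.50614956e-01,
        -1.71415363e-01],
       [-1.44847194e-04, -9.50615181e-01, -3.10371966e-01,
         7.96695255e-02],
       [ 9.99999707e-01, -3.71034076e-04,  6.69723741e-04,
        -9.41283952e-04],
       [ 0.00000000e+00,  0.00000000e+00,  0.00000000e+00,
         1.00000000e+00]])}
```

```bash
python3 -m handwheel '[[0.3,[0.03,0.028,0.01],2],[0.3,[0.03,0.028,0.01],2],[0.3,[0.03,0.028,0.01],2],[0.3,[0.03,0.028,0],2],[0.3,[0.03,0.028,0],2]]' 40; python3 -m handwheel '[[0.3,[0.03,0.028,0],2],[0.3,[0.03,0.028,0],2],[0.3,[0.03,0.028,0],2],[0.3,[0.03,0.028,0],2],[0.3,[0.03,0.028,0],2]]'; python3 -m handwheel '[[0.3,[0.03,0.028,0],2],[0.3,[0.03,0.028,0],2],[0.3,[0.03,0.028,0],1],[0.3,[0,0,0],0],[0.3,[0,0,0],0]]'
python3 - <<'E'
from h import *
s,R=tool();print(s['t'],s['tool_pos'],yaw(R[:,2]),s['gripper_width'])
w=arm.camera('wrist');save(cv2.resize(w,(800,600)),'w1.png')
for d in arm.spot_point('wrist','clamp_nut_grip')+arm.spot_point('wrist','clamp_lever_grip'):print(d['score'],d['location'])
E
```

```text
t: 1.1
tool_pos: [0.2747, -0.395, 0.2326]
ee_rot: [0.59, 0.39, 0.589, -0.39]
contact_force: [0.3, 0.9, 0.6]
gripper_width: 0.701
t: 1.6
tool_pos: [0.4248, -0.2546, 0.2323]
ee_rot: [0.622, 0.337, 0.621, -0.337]
contact_force: [0.8, -1.0, 1.0]
gripper_width: 0.704
t: 2.1
tool_pos: [0.5139, -0.1712, 0.2318]
ee_rot: [0.636, 0.309, 0.636, -0.309]
contact_force: [-0.2, 0.1, -0.3]
gripper_width: 0.699
2.1 [ 0.51393963 -0.17116738  0.23175881] -51.869449756286826 0.6988945225501771
0.77 [0.5605, -0.1278, 0.096]
0.64 [0.5475, -0.2429, 0.1642]
```

View pics/w1.png

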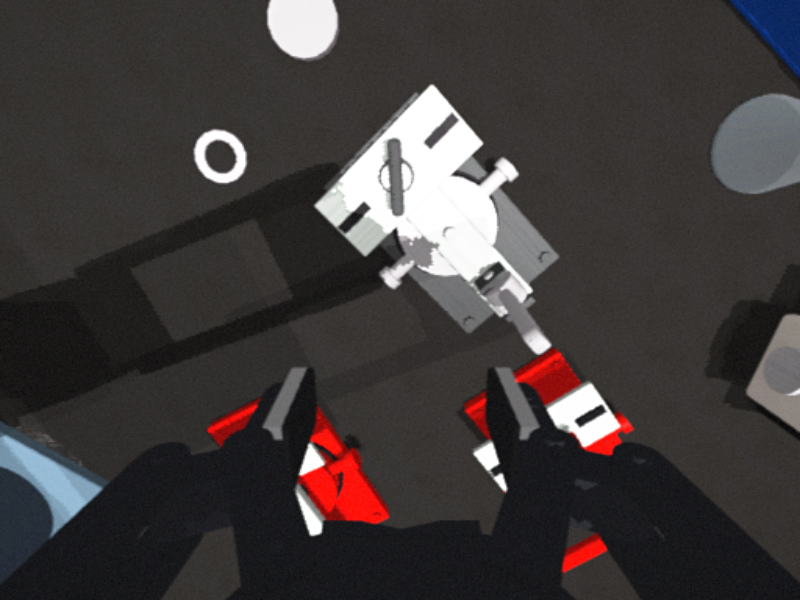

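The wrist view shows the ribs at (440,131) and (354,217), the wing from (394,140) to (397,212), and the lever upright from (495,280) to (540,350).

```bash
cat >> h.py <<'E'
def wun(uv800,z):
    s,R=tool();p=arm.camera_params('wrist');T=np.array(p['tool_from_camera'])
    uv=np.array(uv800,float)*.64
    n=cv2.undistortPoints(uv.reshape(-1,1,2),np.array(p['K']),np.array(p['D'])).reshape(-1,2)
    d=(R@T[:3,:3]@np.c_[n,np.ones(len(n))].T).T;c=R@T[:3,3]+s['tool_pos']
    return c+d*((z-c[2])/d[:,2])[:,None]
E
python3 - <<'E'
from h import *
r=wun([(440,131),(354,217)],.071);w=wun([(394,140),(397,212)],.107)
print('ribs',r,yaw(r[0]-r[1]),r.mean(0),np.linalg.norm(r[0]-r[1]));print('wing',w,yaw(w[0]-w[1]),w.mean(0),np.linalg.norm(w[0]-w[1]))
b=wun([(432,84),(482,143),(366,255),(315,205)],.068);print(b,yaw(b[1]-b[2]),yaw(b[0]-b[3]),b.mean(0))
l=wun([(549,347),(526,352)],.174);print('levertip',l)
E
```

```text
ribs [[ 0.60362341 -0.1368645   0.071     ]
 [ 0.51776142 -0.12454525  0.071     ]] -8.164922460181176 [ 0.56069241 -0.13070487  0.071     ] 0.08674126290582428
wing [[ 0.57864043 -0.11581972  0.107     ]
 [ 0.54421463 -0.14490475  0.107     ]] 40.19317120487809 [ 0.56142753 -0.13036224  0.107     ] 0.04506744075007292
[[ 0.62392111 -0.11331696  0.068     ]
 [ 0.61613515 -0.16584272  0.068     ]
 [ 0.4993094  -0.14908459  0.068     ]
 [ 0.50655734 -0.09635064  0.068     ]] -8.163139015531572 -8.225796825809319 [ 0.56148075 -0.13114873  0.068     ]
levertip [[ 0.54435493 -0.25425659  0.174     ]
 [ 0.53406741 -0.24610017  0.174     ]]
```

The nut axis is at (0.561,-0.131). The wing is at 40.2° and the ribs at -8.2°, so it needs about 48.4° clockwise.

```bash
python3 -m handwheel '[[0.3,[0.024,0.02,0],2],[0.3,[0.023,0.0205,0],0],[0.3,[0,0,-0.03],0],[0.3,[0,0,-0.03],0],[0.3,[0,0,-0.03],0]]' 40; python3 -m handwheel '[[0.3,[0,0,-0.03],0],[0.3,[0,0,-0.02],0],[0.3,[0,0,-0.012],0],[0.3,[0,0,0],0],[0.3,[0,0,0],0]]';
python3 - <<'E'
from h import *
s,R=tool();print(s['t'],s['tool_pos'],yaw(R[:,2]))
E
python3 -m handwheel '[[1,[0,0,0],0],[1,[0,0,0],0],[1,[0,0,0],0],[1,[0,0,0],0],[1,[0,0,0],0]]' 50
python3 - <<'E'
from h import *
s,R=tool();print(s['t'],s['tool_pos'],yaw(R[:,2]),s['ft_torque'],s['gripper_width'])
w=arm.camera('wrist');save(cv2.resize(w,(800,600)),'w2.png')
E
```

```text
t: 2.75
tool_pos: [0.5603, -0.1326, 0.1414]
ee_rot: [0.641, 0.299, 0.64, -0.299]
contact_force: [0.6, -0.3, -0.3]
gripper_width: 0.699
t: 3.25
tool_pos: [0.561, -0.1323, 0.0809]
ee_rot: [0.641, 0.299, 0.64, -0.299]
contact_force: [-1.1, 0.4, 0.2]
gripper_width: 0.7
3.25 [ 0.56104615 -0.13229349  0.08086986] -50.06495487473241
t: 3.75
tool_pos: [0.5608, -0.1314, 0.0802]
ee_rot: [0.641, 0.299, 0.641, -0.299]
contact_force: [0.9, -0.5, -0.4]
gripper_width: 0.001
3.75 [ 0.56076575 -0.13135852  0.08022795] -49.99486342072187 [-0.0129993   0.00444445 -0.01488904] 0.0006005419862411014
```

View pics/w2.png

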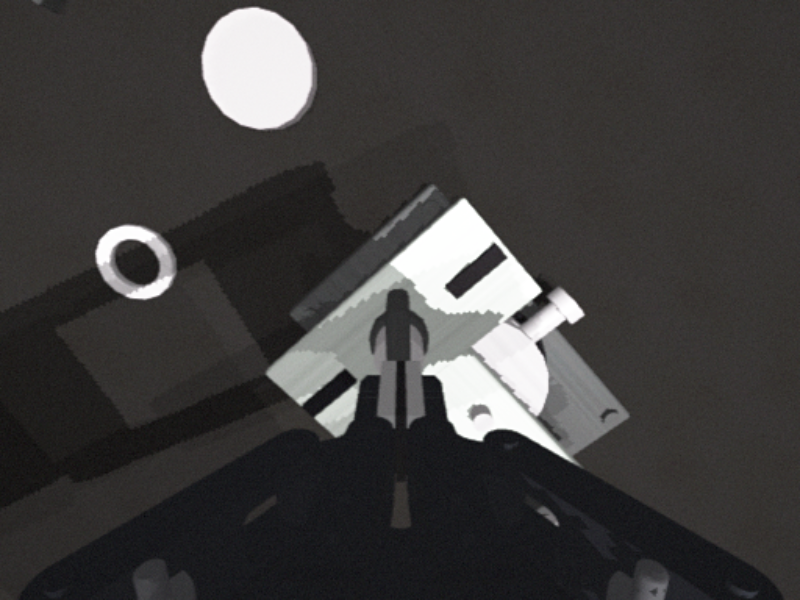

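```bash
python3 - <<'E'
from h import *
s,R=tool();p=arm.camera_params('wrist');T=np.array(p['tool_from_camera'])
def wp(P):
    c=(np.array(P)-s['tool_pos'])@R-T[:3,3];c=c@T[:3,:3];return (np.array(p['K'])@(c/c[2]))[:2]/.64
u=np.array([np.cos(np.radians(40)),np.sin(np.radians(40)),0])
a=np.array([.561,-.131,0]);k=np.array([0,0,1])
for z in(.071,.096,.107):print(z,[wp(a+k*z+u*q).round() for q in(-.025,0,.025)])
print('tcp',wp(s['tool_pos']),'grasp',wp(s['tool_pos']+[0,0,.0187]))
r=wun([(476,270),(329,394)],.071);print('ribs',r,r.mean(0),yaw(r[0]-r[1]))
w=wun([(398,291)],.107);print('wingend',w, (w[0]-a)@u)
print('hub',wun([(399,335)],.072))
E
```

```text
0.071 [array([402., 390.]), array([402., 340.]), array([402., 286.])]
0.096 [array([402., 422.]), array([402., 366.]), array([402., 306.])]
0.107 [array([402., 438.]), array([402., 380.]), array([402., 316.])]
tcp [401.92469858 349.94222959] grasp [402.1491218  370.71183602]
ribs [[ 0.60575033 -0.13429613  0.071     ]
 [ 0.51879322 -0.12265796  0.071     ]] [ 0.56227178 -0.12847705  0.071     ] -7.623053904784883
wingend [[ 0.58632582 -0.10793122  0.107     ]] 0.034229025240987046
hub [[ 0.56254807 -0.12821416  0.072     ]]
```

```bash
python3 - <<'E'
from h import *
w=arm.camera('wrist');c=np.clip(w[165:325,190:323].astype(float)*2,0,255).astype(np.uint8);save(cv2.resize(c,(500,600),interpolation=cv2.INTER_NEAREST),'w3.png')
E
```

```text
(no output)
```

View pics/w3.png

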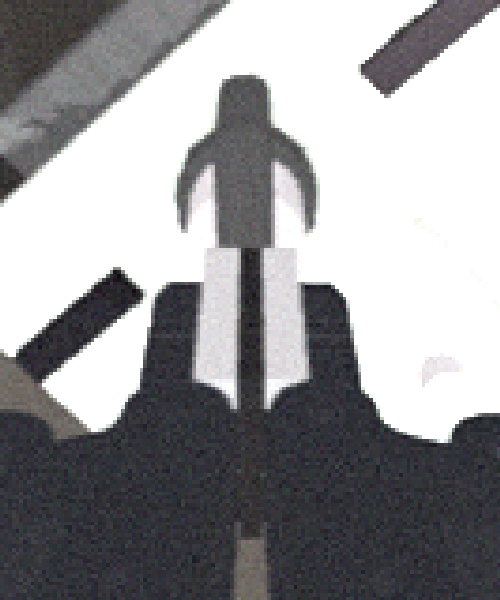

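The wrist picture shows the pads overlapping the wing, and the opening reads 0. I'll check the pads' height from the side.

```bash
python3 - <<'E'
from h import *
a=arm.camera('scene');s,R=tool();print(s['gripper_width'],s['contact_force'],proj('scene',[s['tool_pos'],[.561,-.131,.107],[.561,-.131,.077]]))
c=np.clip(a[165:285,180:340].astype(float)*1.7,0,255).astype(np.uint8);save(cv2.resize(c,(800,600),interpolation=cv2.INTER_CUBIC),'s3.png')
E
```

```text
-0.0025564039336482356 [ 0.26928266 -0.10742708 -0.25694237] [[256.63038751 237.63240193]
 [256.90592078 233.32246815]
 [256.79400089 238.1454315 ]]
```

View pics/s3.png

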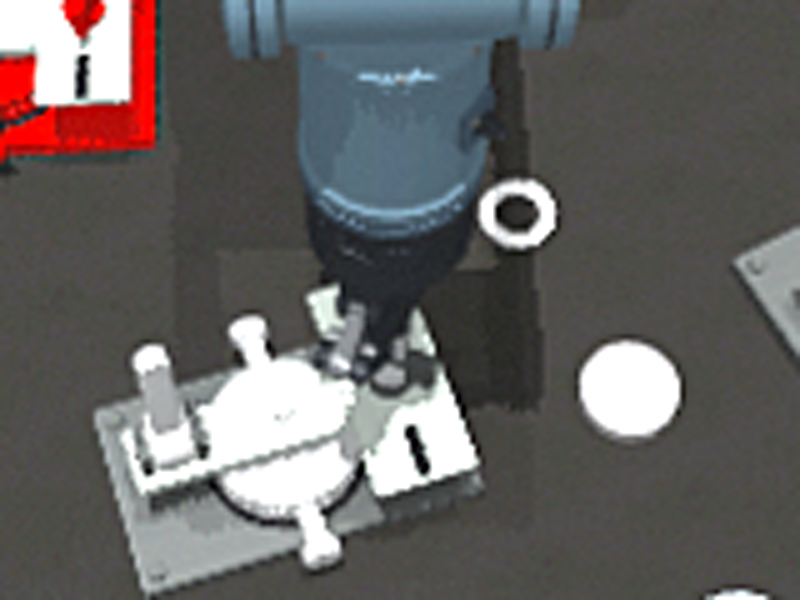

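```bash
python3 -m handwheel '[[1,[0,0,0],-3],[1,[0,0,0],-3],[1,[0,0,0],0],[1,[0,0,0],0]]' 50
python3 - <<'E'
from h import *
s,R=tool();print(s['t'],s['tool_pos'],yaw(R[:,2]),s['ft_torque'],s['gripper_width'])
w=arm.camera('wrist');c=np.clip(w[165:325,190:323].astype(float)*2,0,255).astype(np.uint8);save(cv2.resize(c,(500,600),interpolation=cv2.INTER_NEAREST),'w4.png')
E
```

```text
t: 4.3
tool_pos: [0.5607, -0.1314, 0.08]
ee_rot: [0.625, 0.332, 0.625, -0.332]
contact_force: [-0.3, -0.1, 0.2]
gripper_width: 0.002
4.3 [ 0.56067647 -0.13138722  0.07995447] -55.92764832548763 [0.01014724 0.01464395 0.01121471] 0.0019527749003603386
```

View pics/w4.png

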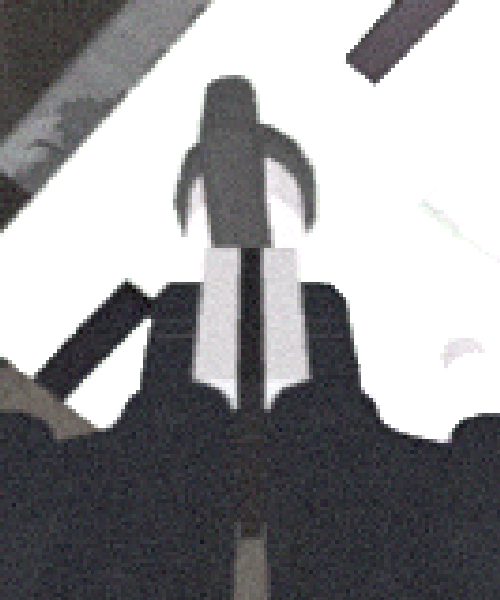

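The wing stayed put while the tool turned, so the fingers closed above it. The pads' real ends are about 25 mm higher than the reported TCP; the pad gap in the first wrist view also gives about that. I'll open, undo the turn and go down in guarded steps.

```bash
python3 -m handwheel '[[0.5,[0,0,0],3],[0.5,[0,0,0],3],[0.5,[0,0,0],0],[0.5,[0,0,-0.006],0],[0.5,[0,0,0],0]]'; python3 -m handwheel '[[0.5,[0,0,-0.004],0],[0.5,[0,0,0],0]]'
```

```text
t: 4.85
tool_pos: [0.5601, -0.1312, 0.0731]
ee_rot: [0.64, 0.299, 0.641, -0.299]
contact_force: [-0.8, -0.2, -0.6]
gripper_width: 0.499
t: 5.05
tool_pos: [0.5603, -0.1312, 0.0693]
ee_rot: [0.64, 0.299, 0.641, -0.299]
contact_force: [-0.1, 0.5, 0.2]
gripper_width: 0.499
```

```bash
python3 -m handwheel '[[0.5,[0,0,-0.003],0],[0.5,[0,0,0],0]]' ; python3 -m handwheel '[[0.5,[0,0,-0.003],0],[0.5,[0,0,0],0]]'
```

```text
t: 5.25
tool_pos: [0.5605, -0.1313, 0.0666]
ee_rot: [0.641, 0.299, 0.641, -0.299]
contact_force: [0.4, 0.3, -0.6]
gripper_width: 0.497
t: 5.45
tool_pos: [0.5605, -0.1313, 0.0636]
ee_rot: [0.641, 0.299, 0.641, -0.299]
contact_force: [-0.1, 0.2, 0.8]
gripper_width: 0.5
```

```bash
python3 -m handwheel '[[0.5,[0,0,-0.004],0],[0.5,[0,0,0],0]]' ; python3 -m handwheel '[[0.9,[0,0,0],0],[0.9,[0,0,0],0],[0.9,[0,0,0],0],[0.9,[0,0,0],0]]' 30
```

```text
t: 5.65
tool_pos: [0.5603, -0.1313, 0.0594]
ee_rot: [0.641, 0.299, 0.641, -0.299]
contact_force: [-0.1, 0.3, -0.5]
gripper_width: 0.501
t: 6.05
tool_pos: [0.5602, -0.1309, 0.0601]
ee_rot: [0.64, 0.299, 0.641, -0.299]
contact_force: [-2.4, 2.8, 3.0]
gripper_width: 0.104
```

```bash
python3 -m handwheel '[[1,[0,0,0],0],[1,[0,0,0],0],[1,[0,0,0],0]]' 50
python3 - <<'E'
from h import *
s,R=tool();print(s['t'],s['tool_pos'],yaw(R[:,2]),s['ft_torque'],s['gripper_width'])
E
```

```text
t: 6.35
tool_pos: [0.5603, -0.1309, 0.0602]
ee_rot: [0.641, 0.299, 0.641, -0.299]
contact_force: [-3.9, 3.2, 4.9]
gripper_width: 0.085
6.35 [ 0.56026267 -0.13091519  0.06018819] -49.997964945321364 [0.59433488 0.61235222 0.08475266] 0.08469013728616946
```

The wing is gripped, with the opening stopped at 0.085. Now the clockwise turn.

```bash
python3 -m handwheel '[[1,[0,0,0],-6],[1,[0,0,0],-6],[1,[0,0,0],-6],[1,[0,0,0],-6],[1,[0,0,0],-6]]' 50;  python3 -m handwheel '[[1,[0,0,0],-6],[1,[0,0,0],-6],[1,[0,0,0],-6],[1,[0,0,0],0],[1,[0,0,0],0]]'
python3 - <<'E'
from h import *
s,R=tool();print(s['t'],s['tool_pos'],yaw(R[:,2]),s['ft_torque'],s['gripper_width'])
E
```

```text
t: 6.85
tool_pos: [0.5598, -0.13, 0.0602]
ee_rot: [0.54, 0.456, 0.542, -0.455]
contact_force: [-5.1, 6.7, 7.4]
gripper_width: 0.086
t: 7.35
tool_pos: [0.5598, -0.1294, 0.0602]
ee_rot: [0.463, 0.534, 0.465, -0.533]
contact_force: [-3.8, 8.4, 7.3]
gripper_width: 0.088
7.35 [ 0.55980106 -0.12941134  0.06016243] -98.02116032204121 [ 1.4116472   0.76400961 -0.01981283] 0.0879459135163218
```

```bash
python3 -m handwheel '[[0.5,[0,0,0],0],[0.5,[0,0,0],0],[0.5,[0,0,0.02],0],[0.5,[0,0,0.04],0],[0.5,[0,0,0.045],0]]'; python3 -m handwheel '[[0.5,[-0.02,0,0.04],0],[0.5,[-0.04,0,0.02],0],[0.5,[0,0,0],0],[0.5,[0,0,0],0]]'
python3 - <<'E'
from h import *
s,R=tool();print(s['t'],s['tool_pos'],yaw(R[:,2]),s['contact_force'])
w=arm.camera('wrist');save(cv2.resize(w,(800,600),interpolation=cv2.INTER_CUBIC),'w5.png')
for d in arm.spot_point('wrist','clamp_nut_grip')+arm.spot_point('wrist','clamp_lever_grip'):print(d['score'],d['location'])
E
```

```text
t: 7.85
tool_pos: [0.5601, -0.1318, 0.1647]
ee_rot: [-0.463, -0.533, -0.464, 0.534]
contact_force: [1.4, -0.3, 0.4]
gripper_width: 0.498
t: 8.25
tool_pos: [0.5011, -0.1322, 0.2258]
ee_rot: [0.465, 0.534, 0.463, -0.534]
contact_force: [-0.4, -0.3, -0.6]
gripper_width: 0.501
8.25 [ 0.50111529 -0.1322267   0.22578784] -98.06981371753707 [-0.40794231 -0.27989735 -0.61964336]
0.72 [0.5594, -0.1286, 0.0964]
0.69 [0.4648, -0.3763, 0.0954]
0.53 [0.1575, -0.2662, 0.0746]
```

View pics/w5.png

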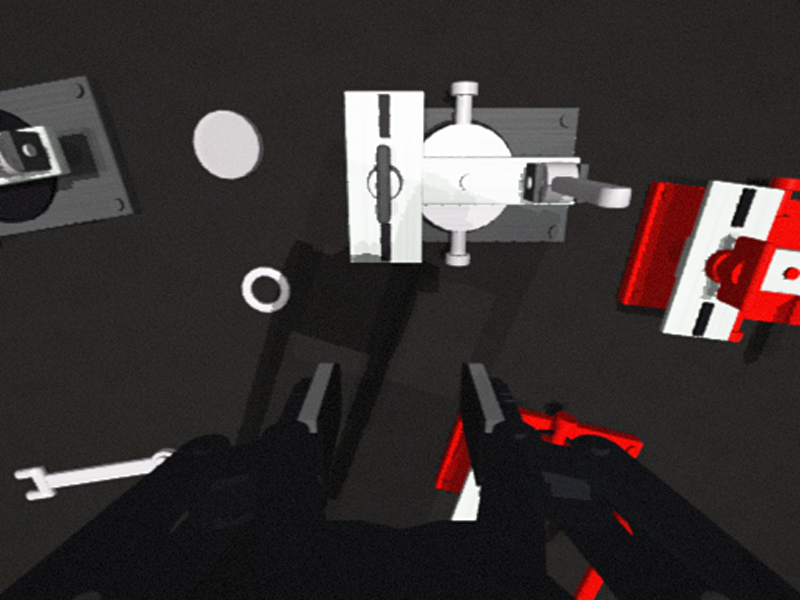

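The wing is now visibly in line with the ribs: wing at (383,145)-(384,220), ribs at (384,115) and (386,242). I'll put a number on it.

```bash
python3 - <<'E'
from h import *
w=cv2.cvtColor(arm.camera('wrist'),cv2.COLOR_RGB2GRAY).astype(float)
def line(r0,r1,z):
    pts=[]
    for r in range(r0,r1):
        seg=255-w[r,236:257]; seg=np.clip(seg-(seg.min()+seg.max())/2,0,None)
        pts.append(((np.arange(236,257)*seg).sum()/seg.sum()/.64,r/.64))
    P=wun(pts,z)[:,:2];k=np.polyfit(P[:,0],P[:,1],1);return P,np.degrees(np.arctan(k[0]))
P1,a1=line(63,85,.071);P2,a2=line(150,164,.071);W,aw=line(97,104,.107);W2,_=line(125,138,.107)
print('rib slopes',a1,a2,'rib line',yaw(P1.mean(0)-P2.mean(0)),P1.mean(0),P2.mean(0))
print('wing',yaw(W.mean(0)-W2.mean(0)),W.mean(0),W2.mean(0))
# plate long edges
b=wun([(345,91),(424,91),(422,263),(350,263)],.068);print('plate',yaw(b[1]-b[2]),yaw(b[0]-b[3]))
l=wun([(622,183)],.172);print('lever tip',l)
E
```

```text
rib slopes -8.103974812173654 -11.089650962167758 rib line -8.118548530204855 [ 0.60420172 -0.13470822] [ 0.51590207 -0.12211215]
wing -8.094872382994499 [ 0.57807189 -0.13135268] [ 0.54875707 -0.12718324]
plate -7.782745141593803 -8.41839293220121
lever tip [[ 0.54995454 -0.24702896  0.172     ]]
```

The wing is at -8.1° and the ribs at -8.1°, so the nut is set. Next is the lever: its hinge is at (0.543,-0.249), and shut it points along (-0.99, 0.14). I'll come down behind it with shut fingers and push it over.

```bash
python3 -m handwheel '[[1,[0.03,-0.04,0],0],[1,[0.03,-0.04,0],0],[1,[0.027,-0.044,0],0],[1,[0,0,0],0],[1,[0,0,0],0]]' 60; python3 -m handwheel '[[1,[0,0,-0.04],0],[1,[0,0,-0.04],0],[1,[0,0,-0.027],0],[1,[0,0,0],0],[1,[0,0,0],0]]'; python3 -m handwheel '[[1,[-0.015,0.002,0],0],[1,[-0.014,0.002,0],0],[1,[0,0,0],0]]'
python3 - <<'E'
from h import *
a=arm.camera('scene');c=np.clip(a[165:285,150:310].astype(float)*1.7,0,255).astype(np.uint8);save(cv2.resize(c,(800,600),interpolation=cv2.INTER_CUBIC),'s5.png')
E
```

```text
t: 8.95
tool_pos: [0.5869, -0.2547, 0.2221]
ee_rot: [-0.462, -0.534, -0.465, 0.534]
contact_force: [-0.7, 0.0, -0.3]
gripper_width: 0.003
t: 9.45
tool_pos: [0.5868, -0.253, 0.1185]
ee_rot: [-0.464, -0.533, -0.464, 0.533]
contact_force: [-0.0, 0.1, 0.0]
gripper_width: 0.0
t: 9.75
tool_pos: [0.5582, -0.2503, 0.121]
ee_rot: [0.465, 0.534, 0.462, -0.533]
contact_force: [0.5, 1.1, 0.3]
gripper_width: -0.002
```

View pics/s5.png

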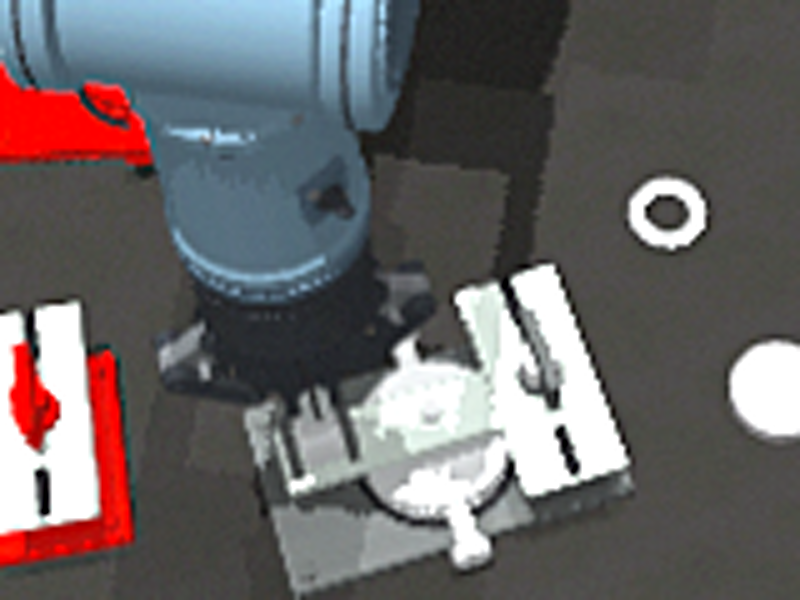

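The view shows the shut fingers at (320,390) in front of the upright lever and the nut still in line. I'll push it over along the arc.

```bash
python3 -m handwheel '[[1,[-0.009,0.0013,0],0],[1,[-0.009,0.0013,-0.001],0],[1,[-0.009,0.0013,-0.002],0],[1,[-0.009,0.0013,-0.004],0],[1,[0,0,0],0]]'; python3 -m handwheel '[[1,[-0.008,0.001,-0.005],0],[1,[-0.007,0.001,-0.005],0],[1,[-0.006,0.001,-0.007],0],[1,[-0.006,0.001,-0.007],0],[1,[0,0,0],0]]'; python3 -m handwheel '[[1,[-0.004,0.0005,-0.008],0],[1,[-0.004,0.0005,-0.008],0],[1,[-0.002,0,-0.007],0],[1,[0,0,0],0]]'
```

```text
t: 10.3
tool_pos: [0.5198, -0.2444, 0.1102]
ee_rot: [-0.463, -0.533, -0.465, 0.534]
contact_force: [-0.3, -0.2, 0.1]
gripper_width: 0.003
t: 10.8
tool_pos: [0.493, -0.2401, 0.0854]
ee_rot: [-0.463, -0.533, -0.465, 0.534]
contact_force: [-0.5, -0.2, 0.2]
gripper_width: 0.005
t: 11.2
tool_pos: [0.4837, -0.2392, 0.0626]
ee_rot: [-0.463, -0.533, -0.465, 0.534]
contact_force: [0.8, 0.7, -0.2]
gripper_width: 0.002
```

```bash
python3 -m handwheel '[[1,[0,0,-0.004],0],[1,[0,0,0],0]]'
python3 - <<'E'
from h import *
a=arm.camera('scene');c=np.clip(a[165:285,150:310].astype(float)*1.7,0,255).astype(np.uint8);save(cv2.resize(c,(800,600),interpolation=cv2.INTER_CUBIC),'s6.png')
for d in arm.spot_point('scene','clamp_lever_grip'):print(d['score'],d['location'])
E
```

```text
t: 11.4
tool_pos: [0.4841, -0.2395, 0.0593]
ee_rot: [-0.463, -0.533, -0.465, 0.534]
contact_force: [-0.6, -1.2, -0.2]
gripper_width: -0.004
0.73 [0.3577, -0.4674, 0.0825]
0.68 [0.4701, -0.2385, 0.0813]
```

View pics/s6.png

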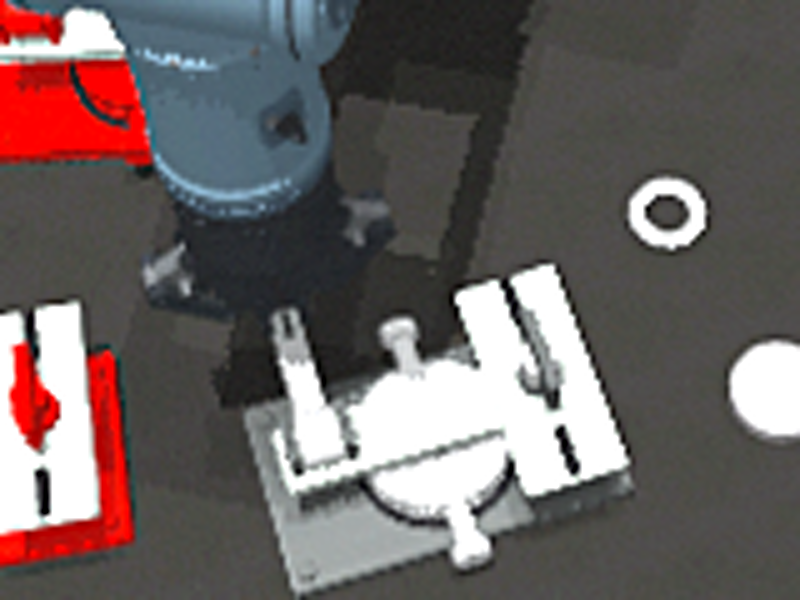

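The lever is down at (290,330)-(310,440), nearly level. I'll keep pressing in small steps until the force rises at its stop.

```bash
for i in 1; do python3 -m handwheel '[[1,[0,0,-0.002],0],[1,[0,0,0],0]]'; python3 -m handwheel '[[1,[0,0,-0.002],0],[1,[0,0,0],0]]'; done
```

```text
t: 11.7
tool_pos: [0.4848, -0.2399, 0.058]
ee_rot: [-0.464, -0.534, -0.464, 0.534]
contact_force: [0.6, -0.3, -0.2]
gripper_width: -0.005
t: 11.9
tool_pos: [0.4847, -0.2399, 0.0559]
ee_rot: [-0.464, -0.534, -0.464, 0.534]
contact_force: [-1.3, -0.2, 1.0]
gripper_width: 0.002
```

```bash
python3 -m handwheel '[[1,[0,0,-0.002],0],[1,[0,0,0],0]]'; python3 -m handwheel '[[1,[0,0,-0.001],0],[1,[0,0,0],0]]'
```

```text
t: 12.1
tool_pos: [0.4847, -0.2398, 0.0538]
ee_rot: [-0.464, -0.534, -0.464, 0.534]
contact_force: [-0.2, -0.1, 0.4]
gripper_width: -0.0
t: 12.3
tool_pos: [0.4848, -0.2398, 0.0536]
ee_rot: [-0.464, -0.534, -0.464, 0.534]
contact_force: [-2.3, 1.4, 7.4]
gripper_width: -0.001
```

```bash
python3 -m handwheel '[[1,[0,0,-0.001],0],[1,[0,0,0],0]]'
```

```text
t: 12.5
tool_pos: [0.4848, -0.2399, 0.0534]
ee_rot: [-0.464, -0.534, -0.464, 0.534]
contact_force: [-6.1, 2.3, 14.1]
gripper_width: -0.002
```

The force rises to 14 N with no further travel, so the lever is on its stop. I'll lift off, move clear and check.

```bash
python3 -m handwheel '[[1,[0,0,0.02],0],[1,[0,0,0.04],0],[1,[0,0,0.045],0],[1,[0,0.01,0.04],0],[1,[-0.03,0.03,0.02],0]]'; python3 -m handwheel '[[1,[-0.035,0.03,0],0],[1,[-0.02,0.03,0],0],[1,[0,0,0],0],[1,[0,0,0],0]]'
python3 - <<'E'
from h import *
s,R=tool();print(s['tool_pos'],s['contact_force'])
w=arm.camera('wrist');a=arm.camera('scene')
save(np.hstack([cv2.resize(w,(400,300)),cv2.resize(a[205:283,195:299],(400,300),interpolation=3)]),'f.png')
save(w,'wf.png')
for c in('wrist','scene'):
 for th in('clamp_nut_grip','clamp_lever_grip','spare_lever_grip'):
  for d in arm.spot_point(c,th):print(c,th,d['score'],d['location'])
E
```

```text
t: 13.0
tool_pos: [0.4587, -0.2027, 0.2207]
ee_rot: [0.467, 0.535, 0.461, -0.533]
contact_force: [-0.0, 1.2, 0.8]
gripper_width: -0.002
t: 13.4
tool_pos: [0.4002, -0.1397, 0.2174]
ee_rot: [0.465, 0.534, 0.463, -0.533]
contact_force: [-0.6, -0.1, 0.5]
gripper_width: -0.002
[ 0.40024531 -0.13967759  0.21742185] [-0.58457466 -0.09630552  0.53394958]
wrist clamp_nut_grip 0.95 [0.464, -0.3749, 0.0961]
wrist clamp_nut_grip 0.69 [0.5614, -0.1282, 0.0941]
wrist clamp_lever_grip 0.63 [0.4646, -0.2324, 0.0793]
scene clamp_nut_grip 0.71 [0.5591, -0.1305, 0.0923]
scene clamp_nut_grip 0.67 [0.2777, -0.182, 0.0951]
scene clamp_nut_grip 0.55 [0.4606, -0.3796, 0.0935]
scene clamp_lever_grip 0.82 [0.4689, -0.2376, 0.0739]
scene clamp_lever_grip 0.59 [0.1542, -0.2673, 0.0795]
scene clamp_lever_grip 0.55 [0.3572, -0.4684, 0.0791]
scene spare_lever_grip 0.53 [0.6072, 0.1238, 0.1621]
```

View pics/f.png

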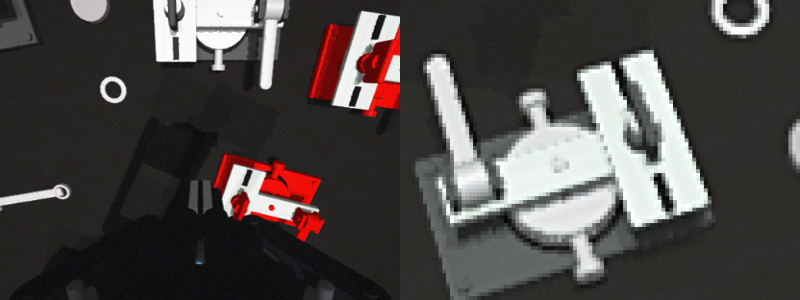

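The lever lies flat (grip point measured at z 0.074-0.079, expected 0.078), the wing is in line with the ribs, and the spare lever is where it was. Handing in.

```bash
python3 -c "
from rig import arm
print(arm.job_done(), arm.sense()['t'])"
```

```text
the job is handed in; nothing more can be done
the job is handed in; nothing more can be done
```

I set the wing nut on the loaded clamp first, then shut its cam lever. The job was handed in after about 14 s on the robot's clock. It gave no verdict.

- **Nut:** I turned it about 48° clockwise. Afterwards the wing measured -8.09° and the ribs -8.12°, and they still looked in line in the last picture.
- **Lever:** I pushed it down to its end stop, where the force rose to 14 N with no further travel. Its grip point then measured 74 to 79 mm high, against 78 mm when shut.
- **Empty clamp:** its lever grip reads the same as at the start, to within a few mm. I did not touch the red look-alikes.
- **Failed attempt:** my first grasp of the nut missed. The fingers closed above the wing because the pads' ends sit roughly 25 mm higher than the reported TCP. I turned 6° there without moving the nut, turned back, and gripped it after going about 20 mm lower.
- **Measurements that disagreed:** the first top view gave the rib line as -10.1°, while the closer wrist views gave -7.6° to -8.2°. I used the wrist value.

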